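Fit a bayonet lamp to a moss picture

ROBOT

A 6-joint arm with a two-finger parallel gripper is mounted at the origin on the work surface. World frame = base frame: x ahead of the robot, y to its left, z up, the work surface at z = 0. Lengths are in m, angles in rad, forces in N, time in s.
With the tool pointing down it reaches from about 0.3 to 0.775 m from the base axis. Payload 14.6 kg.
Tool frame: the origin (TCP) lies at the very end of the fingers, on their centre line; the grasp point (between the pads) lies 19 mm behind it; x points along the fingers, z is the direction in which the jaws open and shut, and the axes are right-handed (so a half turn about x gives the same grasp; the last joint's range is limited). The gripper opens to 94 mm and grips with 3 to 60 N. Pads are 16 mm wide; open, the fingers measure 119 mm over their backs; the gripper's body (75 mm by 177 mm) begins 78 mm behind the grasp point.
Start: joints at [-1.411, 0.3, 1.521, -0, 1.321, -0.067], TCP at [0.124, -0.536, 0.205] pointing down, gripper open.
Joint ranges: [-3.03, 3.03], [-0.79, 2.21], [0.23, 2.52], [-1.04, 4.18], [0, 3.07], [-2.55, 2.55]. Speed limits (rad/s): [2.22, 2.22, 2.57, 3.14, 3.14, 3.14].

INTERFACE

Orientations are given as a unit quaternion [w, x, y, z].
In Python, from plant import status, viewer, manip gives the robot as it stands.
- The arm moves only by the tool send_rows, never from a script. Its argument "plan" is a list of rows, each an object of numbers: "tx", "ty", "tz": the shift along the tool's x, y, z in m; "yaw": the turn about the tool's x in rad. In form: [{"tx": .., "ty": .., "tz": .., "yaw": ..}, ...]. A call has 1 to 20 rows; each row shifts and turns the commanded pose from where the row before left it, along the tool's axes as they then stand; what a row does not reach is not made up. A row lasts 1/10 s, in which the tool goes at most 50 mm and 8.59 degrees, less where a joint would pass 70% of its speed; a pose out of reach is approached as far as the arm can. A call with a gripper value outside its range is refused whole. "gripper" is the finger opening in m, from 0 to 0.094, set as the call begins (left out, the last holds). The fingers move at their own pace and stop on an object; the grip force is fixed at half the most. Time passes only in rows, so rows that do not move let the fingers close. It gives the time, the measured TCP pose, the force and the opening at its end, in the units of the state.
- status.get_state(): the state, without advancing time (a new reading comes with each control period).
- viewer.capture(name): name is "side" or "top" or "wrist"; returns a dict with "pixels" (480x640x3 uint8, red, green, blue), "mtx" (3x3 intrinsics, pixels), "R" (3x3) and "t" (3): a world point X has camera coordinates R X + t. Camera axes: x right, y down, z forward; pixel columns grow to the right and rows downward; lengths in m; the calibration is good to about 2 mm. A picture is of the moment at which its call begins. There is no depth.
- manip.hand_in(): hands the job in, once; it reports no verdict.
The state is a dict: "time_s": time; "joint_pos": joint angles; "dq": joint speeds; "effort": joint torques, N m; "eef_pos": TCP position; "tool_rot": TCP orientation; "ft_force": force on the tool from outside, world axes, zero at the start; "moment": the same for the moment, N m; "gripper_width": opening from 0.0 (shut) to 1.0 (fully open).
Only numpy, scipy, OpenCV 4.12 (cv2) and the standard library are available. Lean on these libraries where they do the work, as an engineer would, in place of code of your own. Each camera call takes 0.05 s, during which the arm holds its last target. There are 200 camera calls.

TASK

Take the orange dust cover off the lamp holder on the moss picture and lay it in the shallow card tray. Then fit the lamp with the white lens into the holder: lugs into the white-marked slots, push it down against the spring, twist it clockwise (seen from above) to the red marks and let it spring up into its notches, so that it stays locked, upright and released. Leave the amber-lensed lamp and the other things on the table where they are.

Things in the scene. Friction and masses are not known exactly. Their poses are not given: they have to be found in the camera images.
- lamp_centre (a point): Lamp to fit (white round lens on a black top plate): loose, upright, 78 mm tall, 0.10 to 0.18 kg. Point on its axis, 38 mm above its underside; z up, x along its lugs. Round white base up to 34 mm, above it a flat-sided aluminium head 52 mm long (x) by 38 mm wide (y), from 34 to 76 mm above the underside: grip it across the 38 mm width. Half a turn leaves it the same.
- lamp_base (a point): The centre of that lamp's underside, same axes. The base is 34 mm across, its foot tapered to 26 mm over the lowest 6 mm. Two brass lugs, round pins 6.4 mm thick, stick out along + and - x: their axis is 12 mm above this point, their tips 25 mm from the lamp's axis.
- amber_lamp_centre (a point): Another lamp of the same shape and size, with an orange (amber) lens, standing on the table; same point and axes. Not to be used or moved.
- cover_knob (a point): Orange dust cover in the holder's mouth: loose, 0.05 kg. Point: centre of its square knob, 24 x 24 mm, 30 mm tall, sides along its x and y, z up. Under the knob a disc 58 mm across, 5 mm thick, resting on the holder's rim (disc's underside 20 mm below this point); under that a plug 33 mm across, whose foot is 28 mm below this point. It lifts straight out and can stand on its plug.
- holder: Round grey lamp holder with blue flange on the black board of the moss picture. Origin on its axis, on the board (12 mm above the table); z up, x along its two opposite entry slots, shown by white bars on the flange at + and - x. Flange 80 mm across, 4 mm thick; barrel 54 mm outside, bore 38 mm, rim 42 mm above the origin. Slots 11 mm wide, cut through the wall, open at the rim; same after half a turn.
- holder_channel (a point): Point on the holder's axis, 12.5 mm above its origin, same axes: where the lamp's underside should be while twisting. Lugs pass under the wall when the underside is no more than 14.5 mm above the origin; they stop on the channel's floor at 11 mm. They turn clockwise (from above) 0.873 rad (50 deg) to the middle of the notches, and stop about 0.1 rad beyond.
- lock_mark: Red bars on the holder's flange marking the notches; same origin as the holder, z up; its x axis (both ways) points to the notches, 0.873 rad clockwise from the holder's x. The lamp's x must lie along it when locked. Let go there, the lamp is lifted by the spring until the lugs rest in the notches, its underside 20 to 21 mm above the holder's origin.
- plunger (a joint): Brass spring plunger, 30 mm across, in the holder's bore. 0 at rest (top 27 mm above the holder's origin, where the lamp's underside first meets it); grows in m as it is pressed, at most 0.0165. Needs 2 N to start, 8 N at 0.012, 10 N at 0.016. Reads about 0.006 with the lamp locked.
- tray: Shallow open card tray, fixed, 160 (x) by 130 (y) mm, 30 mm high, walls and floor about 4 mm thick; origin at the centre of its underside, on the table.
- driftwood_top (a point): Forked driftwood glued to the board beside the holder, an obstacle. Point: middle of its top, 100 mm to one side of the holder's axis. It reaches 115 mm above the table, is 120 mm long across that direction and comes no nearer than 85 mm to the holder's axis. The board, 340 (x) by 320 (y) mm, is lined by moss clumps up to 30 mm above the table.
- tape_centre (a point): Roll of clear tape lying flat, 84 mm across, 24 mm high; its centre. Leave alone.
- jar_centre (a point): Glass jar with green lid, 56 mm across, 85 mm tall; its centre. Leave alone.
- stone_centre (a point): Grey pebble, 64 mm across, 33 mm high; its centre. Leave alone.
- screwdriver_grip (a point): Screwdriver 170 mm long, lying on the left; the middle of its handle. Leave alone.
Not all that is in view belongs to the job. What is shaped like the tray but pink is not meant.

How it is judged:
On the way, in this order (a step that is already met when the one before it is completed fails the run):
1. the dust cover lies in the tray, let go (x of cover_knob in the frame of tray between -0.065 and 0.065 m and y of cover_knob in the frame of tray between -0.05 and 0.05 m and z of cover_knob in the frame of tray below 0.045 m and linear speed of cover below 0.03 m/s and contact force between the fingers and cover below 0.2 N), for 0.2 s.
2. the white-lensed lamp is pushed into the holder, lugs below the notches, spring pressed (value of joint plunger above 0.0115 m and horizontal distance between lamp_centre and holder below 0.006 m and z of lamp_centre in the frame of holder below 0.0535 m), for 0.05 s.
At the end, for the whole second after the job is handed in: Lamp locked in the holder: seated height within 3 mm, x axis within 0.15 rad of the red marks, within 5 mm of the holder's axis, tilt under 0.12 rad; cover in the tray (knob centre between its walls, no higher than 45 mm); both at rest, released (horizontal distance between lamp_centre and holder below 0.005 m and z of lamp_centre in the frame of holder between 0.0558 and 0.062 m and angle between the x axis of lamp_centre and the x axis of lock_mark, either way round below 0.15 rad and angle between lamp_centre's own z axis and vertical below 0.12 rad and x of cover_knob in the frame of tray between -0.065 and 0.065 m and y of cover_knob in the frame of tray between -0.05 and 0.05 m and z of cover_knob in the frame of tray below 0.045 m and linear speed of each of lamp, cover below 0.02 m/s); the robot touches nothing.
It fails at once if the amber lamp or another bystander is moved by more than 30 mm (distance of any of amber_lamp_centre, tape_centre, jar_centre, stone_centre, screwdriver_grip from where it was at the start of the episode above 0.03 m).
It also fails if it takes over 67 s, if anything falls off the work surface, if the arm or the gripper's body presses on something with over 40 N, if the wrist force passes 120 N, or if a joint passes its speed limit or range.

## Working session

There is one attempt and no reset: what is moved stays moved. The work goes in short steps, Python scripts to look and compute and a tool call to move; the robot and the scene stay as the last step left them, time stands still between calls to the robot, and variables do not carry over. Pictures are saved under pics/ and viewed, about 8 in all and at most 12, crops included, and the job is handed in when it is done.

Besides the shell and the picture viewer there is one more tool, called after "Emit:" as name([rows], argument=value, ...), one row to a line, values as JSON. send_rows: Moves the arm, as the interface text tells. Its arguments: {"type":"object","properties":{"plan":{"type":"array"},"gripper":{"type":"number"}},"required":["plan"]}

```bash
mkdir -p pics; cat > h.py <<'E'
import numpy as np, cv2
from plant import status, viewer, manip
def cap(n,save=None):
    c=viewer.capture(n); c['R']=np.array(c['R']);c['t']=np.array(c['t']);c['mtx']=np.array(c['mtx'])
    c['bgr']=cv2.cvtColor(np.array(c['pixels']),cv2.COLOR_RGB2BGR)
    if save: cv2.imwrite('pics/'+save,c['bgr'])
    return c
def ray(c,u,v,z):
    d=c['R'].T@np.linalg.solve(c['mtx'],[u,v,1.]); o=-c['R'].T@c['t']
    return o+d*(z-o[2])/d[2]
def proj(c,X):
    p=c['mtx']@(c['R']@np.array(X)+c['t']); return p[:2]/p[2]
E
python3 - <<'E'
from h import *
import pickle
for n in ('top','side','wrist'):
    c=cap(n,n+'0.png'); pickle.dump({k:c[k] for k in('R','t','mtx','bgr')},open(n+'0.pkl','wb'))
    print(n,-c['R'].T@c['t'])
s=status.get_state();print(s)
E
```

```text
top [0.22052081 0.03753148 1.32398051]
side [0.38226936 1.30063299 0.86144828]
wrist [ 0.20508402 -0.51844439  0.38469417]
{'time_s': 0.15, 'joint_pos': array([-1.41061901e+00,  3.00332913e-01,  1.52142415e+00,  3.18869600e-06,
        1.32068528e+00, -6.65850493e-02]), 'dq': array([ 0.00037751, -0.00225651, -0.00409359,  0.00034413,  0.00337216,
        0.0003208 ]), 'effort': array([ 6.12928688e-04, -5.31960189e+01, -3.52820671e+01,  7.08224787e-02,
        2.35729013e-02, -7.01399199e-05]), 'eef_pos': array([ 0.12362863, -0.53572941,  0.20502852]), 'tool_rot': array([ 0.55313721,  0.44042365,  0.55357999, -0.44001753]), 'ft_force': array([0.04082506, 0.16753538, 0.22076026]), 'moment': array([-0.05365708, -0.00651705, -0.0168975 ]), 'gripper_width': 0.9969659477953573}
```

View pics/top0.png

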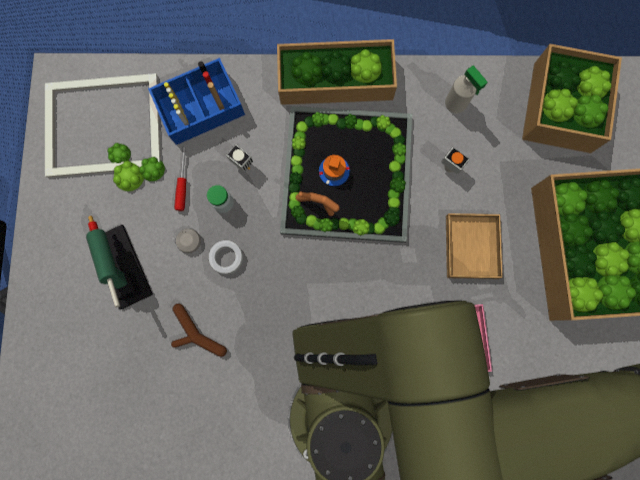

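View pics/side0.png

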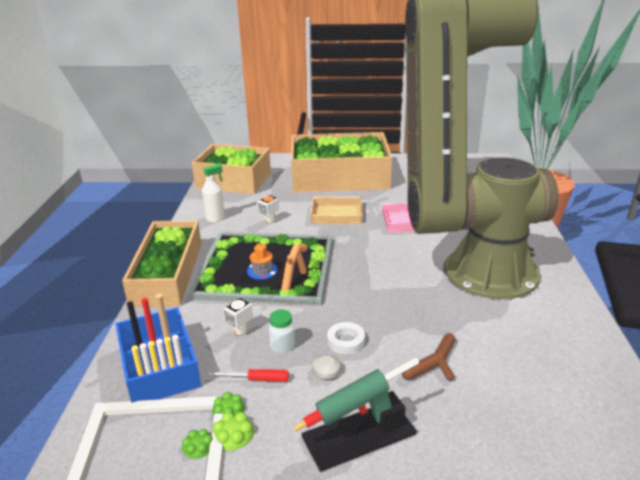

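The top view shows the cover and holder at about (335,170), the white lamp at (238,157), the amber lamp at (458,158) and the tray at (474,246). Driftwood is at (318,203), on the robot's side of the holder.

```bash
python3 - <<'E'
from h import *
import pickle
c=pickle.load(open('top0.pkl','rb'));b=c['bgr'];hsv=cv2.cvtColor(b,cv2.COLOR_BGR2HSV)
def blob(roi,lo,hi,nm,z):
    x0,y0,x1,y1=roi;m=cv2.inRange(hsv[y0:y1,x0:x1],lo,hi)
    n,l,s,ce=cv2.connectedComponentsWithStats(m)
    i=1+s[1:,4].argmax(); p=ce[i]+[x0,y0]; print(nm,p,s[i],ray(c,*p,z)); return (l==i)
blob((225,140,250,172),(0,0,190),(179,60,255),'lens',.078)
blob((315,145,360,190),(3,150,100),(18,255,255),'cover',.07)
blob((315,145,360,195),(105,120,40),(125,255,255),'flange',.016)
m=blob((440,205,510,285),(10,60,60),(25,200,255),'tray',.0)
pts=np.argwhere(m)[:,::-1].astype(np.float32)+[440,205]
r=cv2.minAreaRect(pts.astype(np.float32));print(r,[ray(c,*p,.03)[:2].round(3) for p in cv2.boxPoints(r)])
A=cv2.resize(b[140:220,290:375],None,fx=6,fy=6,interpolation=2)[:480]
B=cv2.resize(b[135:185,215:265],None,fx=5,fy=5,interpolation=2)
o=np.zeros((480,800,3),np.uint8);o[:A.shape[0],:510]=A;o[:250,530:780]=B;cv2.imwrite('pics/z.png',o)
s=pickle.load(open('side0.pkl','rb'))
print(proj(s,[.62,0,.1]))
E
```

```text
lens [237.91764706 154.61176471] [ 8 10 11 10 85] [0.63546558 0.26006241 0.078     ]
cover [334.04947917 165.40885417] [  8  10  23  22 384] [0.61263327 0.0217676  0.07      ]
flange [333.47083333 177.1       ] [  4  15  31  27 240] [0.59827158 0.02228238 0.016     ]
tray [473.52671119 245.65637173] [   6    8   57   66 3594] [ 0.42665127 -0.33505073  0.        ]
((474.0, 245.5), (65.0, 56.0), 90.0) [array([ 0.504, -0.261]), array([ 0.506, -0.401]), array([ 0.343, -0.393]), array([ 0.341, -0.256])]
[259.11281429 237.74595725]
```

View pics/z.png

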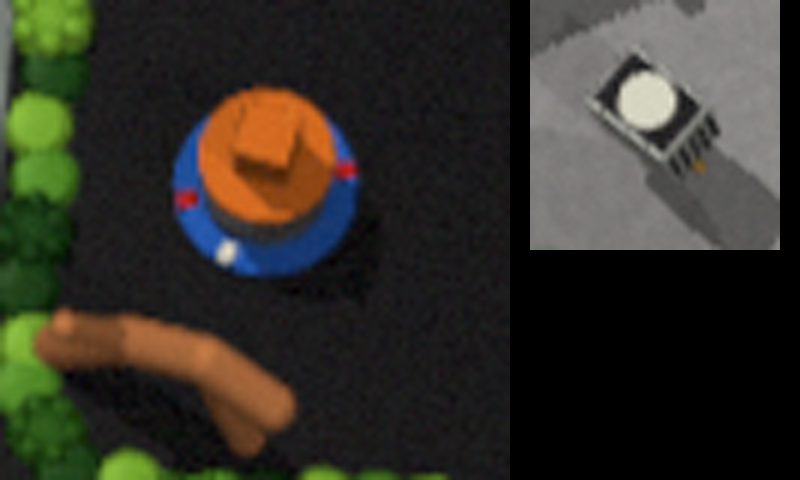

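The crops show red marks at about (321.2,173.3) and (347.7,168.5), the front white mark at (327.8,182.2), and a square knob near (334,163). The lamp's long axis runs image right and down. Next I'll go above the holder for a close look.

```bash
cat >> h.py <<'E'
from scipy.spatial.transform import Rotation as Ro
def rot(s): 
    q=s['tool_rot']; return Ro.from_quat([q[1],q[2],q[3],q[0]]).as_matrix()
def plan(xyz,jaw=None):
    """jaw = world angle of the jaw line (mod pi); prints total world shift in tool axes BEFORE turning, and yaw"""
    s=status.get_state();R=rot(s);d=R.T@(np.array(xyz)-s['eef_pos'])
    a=np.arctan2(R[1,2],R[0,2]); y=0
    if jaw is not None: y=-((jaw-a+np.pi/2)%np.pi-np.pi/2)  # tool x is down
    print('t',round(s['time_s'],2),'pos',s['eef_pos'].round(4),'down',R[:,0].round(3),'jaw',round(a,3),'shift t',d.round(4),'yaw',round(y,4),'q6',round(s['joint_pos'][5],3))
E
python3 - <<'E'
from h import *
import pickle
c=pickle.load(open('top0.pkl','rb'))
A=lambda p,q:np.arctan2(*(q-p)[1::-1])
r1,r2=ray(c,321.2,173.3,.016),ray(c,347.7,168.5,.016); w=ray(c,327.8,182.2,.016)
print(r1,r2,(r1+r2)/2,'red',A(r2,r1),'white',A((r1+r2)/2,w))
f=lambda x,y,z:ray(c,215+x/5,135+y/5,z)
print('lamp x',A(f(105,48,.076),f(190,108,.076)),A(f(58,100,.076),f(140,160,.076)))
print(rot(status.get_state()).round(3))
plan([.60,.022,.22])
E
```

```text
[0.60806873 0.05399713 0.016     ] [ 0.62159829 -0.01419217  0.016     ] [0.61483351 0.01990248 0.016     ] red 1.7666643548380307 white 2.6344561975818284
lamp x -2.1850428279379495 -2.1988096223060447
[[-0.     0.974  0.225]
 [ 0.001  0.225 -0.974]
 [-1.     0.    -0.001]]
t 0.15 pos [ 0.1236 -0.5357  0.205 ] down [-0.     0.001 -1.   ] jaw -1.344 shift t [-0.0146  0.5896 -0.4364] yaw 0 q6 -0.067
```

Emit:
send_rows([
  {"tx":-0.003,"ty":0.02,"tz":-0.015},
  {"tx":-0.003,"ty":0.036,"tz":-0.027},
  {"tx":-0.003,"ty":0.036,"tz":-0.027},
  {"tx":-0.003,"ty":0.036,"tz":-0.027},
  {"tx":-0.003,"ty":0.036,"tz":-0.027},
  {"tx":-0.003,"ty":0.036,"tz":-0.027},
  {"tx":-0.003,"ty":0.036,"tz":-0.027},
  {"tx":-0.003,"ty":0.036,"tz":-0.027},
  {"tx":-0.003,"ty":0.036,"tz":-0.027},
  {"tx":-0.003,"ty":0.036,"tz":-0.027},
  {"tx":-0.003,"ty":0.036,"tz":-0.027},
  {"tx":-0.003,"ty":0.036,"tz":-0.027},
  {"tx":-0.003,"ty":0.036,"tz":-0.027},
  {"tx":-0.003,"ty":0.036,"tz":-0.027},
  {"tx":-0.003,"ty":0.036,"tz":-0.027},
  {"tx":-0.003,"ty":0.036,"tz":-0.027},
  {"tx":-0.003,"ty":0.02,"tz":-0.015},
  {"tx":0},
])

```text
$.plan[0]: bad value
```

```bash
python3 - <<'E'
from h import *
import pickle
c=cap('wrist','w1.png');pickle.dump({k:c[k] for k in('R','t','mtx','bgr')},open('w1.pkl','wb'))
print(-c['R'].T@c['t'],c['R'][2]);plan([.61,.022,.22],1.064)
print(proj(c,[.614,.022,.074]))
E
```

```text
[ 0.20508556 -0.51845356  0.38477237] [-0.27414545 -0.06199149 -0.95968814]
t 0.2 pos [ 0.1236 -0.5358  0.2051] down [-0.     0.001 -1.   ] jaw -1.344 shift t [-0.0146  0.5993 -0.4342] yaw 0.7335 q6 -0.067
[ -765.04124093 -1209.49406965]
```

View pics/w1.png

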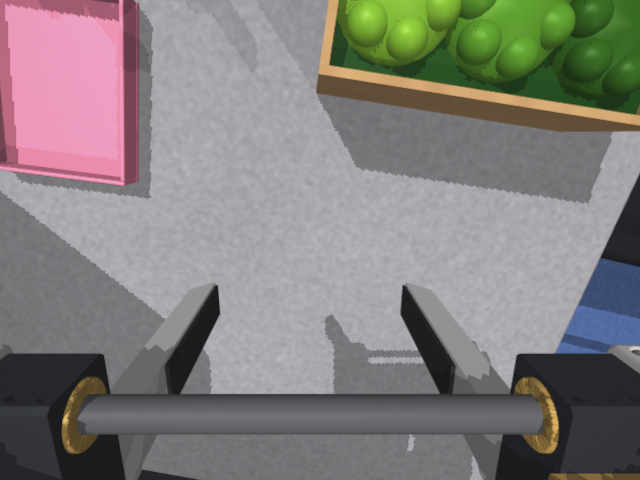

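Emit:
send_rows([
  {"tx":-0.005,"ty":0.018,"tz":-0.015,"yaw":0},
  {"tx":-0.005,"ty":0.032,"tz":-0.027,"yaw":0},
  {"tx":-0.005,"ty":0.032,"tz":-0.027,"yaw":0},
  {"tx":-0.005,"ty":0.032,"tz":-0.027,"yaw":0},
  {"tx":-0.005,"ty":0.032,"tz":-0.027,"yaw":0},
  {"tx":-0.005,"ty":0.032,"tz":-0.027,"yaw":0},
  {"tx":-0.005,"ty":0.032,"tz":-0.027,"yaw":0},
  {"tx":-0.005,"ty":0.032,"tz":-0.027,"yaw":0},
  {"tx":-0.005,"ty":0.032,"tz":-0.027,"yaw":0},
  {"tx":-0.005,"ty":0.032,"tz":-0.027,"yaw":0},
  {"tx":-0.005,"ty":0.032,"tz":-0.027,"yaw":0},
  {"tx":-0.005,"ty":0.032,"tz":-0.027,"yaw":0},
  {"tx":-0.005,"ty":0.032,"tz":-0.027,"yaw":0},
  {"tx":-0.005,"ty":0.032,"tz":-0.027,"yaw":0},
  {"tx":-0.005,"ty":0.032,"tz":-0.027,"yaw":0},
  {"tx":-0.005,"ty":0.032,"tz":-0.027,"yaw":0},
  {"tx":0,"ty":0.018,"tz":-0.015,"yaw":0},
  {"tx":0,"ty":0,"tz":0,"yaw":0},
])

```text
time_s: 2.0
eef_pos: [0.5295, 0.0061, 0.2848]
tool_rot: [0.554, 0.439, 0.554, -0.44]
ft_force: [0.1, -1.4, -0.3]
gripper_width: 1.0
```

```bash
python3 - <<'E'
from h import *
import pickle
c=cap('wrist','w2.png');pickle.dump({k:c[k] for k in('R','t','mtx','bgr')},open('w2.pkl','wb'))
plan([.614,.022,.22],1.40)
print(proj(c,[.614,.022,.074]))
E
```

```text
t 2.05 pos [0.5288 0.0048 0.2848] down [-0.001 -0.    -1.   ] jaw -1.342 shift t [0.0648 0.087  0.0026] yaw 0.3995 q6 1.282
[312.55534533 130.46790399]
```

View pics/w2.png

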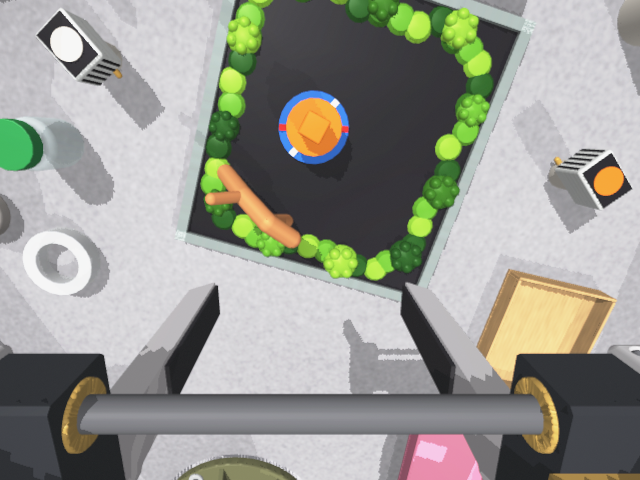

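The wrist view shows the cover knob at (314,126), red marks at (282,128) and (346,129), white marks at (335,103) and (293,152), and the lamp lens at (66,44).

```bash
cat > m.py <<'E'
from h import *
import pickle
def blobs(c,roi,lo,hi,amin=4):
    x0,y0,x1,y1=roi;hs=cv2.cvtColor(c['bgr'],cv2.COLOR_BGR2HSV)[y0:y1,x0:x1]
    n,l,s,ce=cv2.connectedComponentsWithStats(cv2.inRange(hs,np.array(lo),np.array(hi)))
    return [(ce[i]+[x0,y0],s[i,4],np.argwhere(l==i)[:,::-1]+[x0,y0]) for i in range(1,n) if s[i,4]>=amin]
ang=lambda p,q:np.arctan2(*(q-p)[1::-1])%np.pi
E
python3 - <<'E'
from m import *
c=pickle.load(open('w2.pkl','rb'))
roi=(268,82,360,172)
R=blobs(c,roi,(174,120,80),(179,255,255))+blobs(c,roi,(0,200,80),(3,255,255));W=blobs(c,roi,(0,0,150),(179,60,255))
for n,B in(('red',R),('white',W)):
    for b in B: print(n,b[0].round(1),b[1],ray(c,*b[0],.016).round(4))
fl=np.vstack([b[2] for b in blobs(c,roi,(105,110,60),(125,255,255))])
e=cv2.fitEllipse(cv2.convexHull(fl.astype(np.int32)));print('flange',e,ray(c,*e[0],.016))
O=max(blobs(c,roi,(3,100,80),(22,255,255)),key=lambda b:b[1]);e=cv2.fitEllipse(cv2.convexHull(O[2].astype(np.int32)));print('disc',e,ray(c,*e[0],.0585))
L=max(blobs(c,(40,20,95,70),(0,0,190),(179,50,255)),key=lambda b:b[1]);e=cv2.fitEllipse(cv2.convexHull(L[2].astype(np.int32)));print('lens',L[:2],e,ray(c,*e[0],.078))
K=c['bgr'][82:172,268:360];cv2.imwrite('pics/k.png',np.hstack([cv2.resize(K,None,fx=4,fy=4,interpolation=2),cv2.resize(c['bgr'][0:90,30:130],None,fx=4,fy=4,interpolation=2)]))
E
```

```text
red [279.4 126.2] 9 [0.6104 0.0593 0.016 ]
white [334.8 102.6] 53 [0.649  0.0045 0.016 ]
white [292.8 151.6] 53 [0.5865 0.0385 0.016 ]
flange ((313.3085021972656, 126.86622619628906), (71.16914367675781, 74.18001556396484), 2.3247523307800293) [0.61843383 0.02182103 0.016     ]
disc ((313.58612060546875, 126.71768951416016), (55.95640563964844, 57.61648178100586), 5.900158405303955) [0.61794119 0.02175268 0.0585    ]
lens (array([60.43644717, 48.75880551]), np.int32(1306)) ((58.270835876464844, 50.015586853027344), (41.51005554199219, 51.801944732666016), 46.386837005615234) [0.62965308 0.26772788 0.078     ]
```

View pics/k.png

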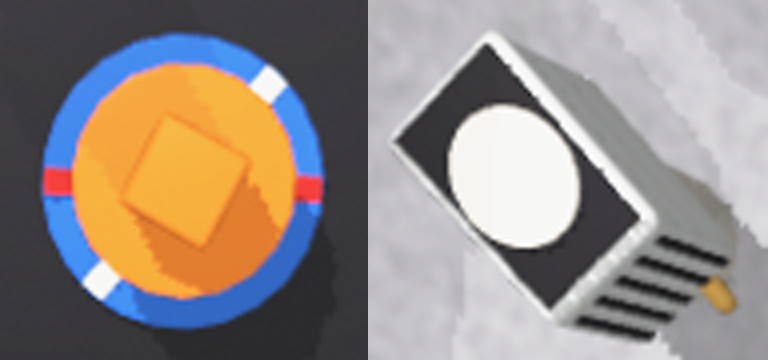

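```bash
python3 - <<'E'
from m import *
c=pickle.load(open('w2.pkl','rb'))
P=[ray(c,x/4+268,y/4+82,.089) for x,y in((172,115),(249,157),(205,248),(121,200))]
for i in range(4): print(ang(P[i],P[(i+1)%4]),np.linalg.norm(P[i]-P[(i+1)%4]))
print('knob',np.mean(P,0))
P=[ray(c,(x-368)/4+30,y/4,.076) for x,y in((490,33),(650,215),(555,318),(393,140))]
for i in range(4): print(ang(P[i],P[(i+1)%4]),np.linalg.norm(P[i]-P[(i+1)%4]))
print('lamp',np.mean(P,0),ray(c,66.5,44,.078))
E
```

```text
1.3255728138997225 0.020460187750014066
2.9138906248800547 0.02316569482467025
1.2979351651043733 0.022905138860233112
2.806492025747147 0.022620476799838928
knob [0.61731614 0.0208037  0.089     ]
0.9126558457400904 0.04819888206950965
2.507066866412421 0.034216276335109486
0.9120880763225264 0.048812499328877205
2.4891375402803098 0.03417957451658728
lamp [0.63659578 0.25977677 0.076     ] [0.63649228 0.26056131 0.078     ]
```

Emit:
send_rows([
  {"tx":0.025,"ty":0.0227,"tz":0.001,"yaw":0},
  {"tx":0.025,"ty":0.0227,"tz":0.001,"yaw":0},
  {"tx":0.025,"ty":0.0227,"tz":0.001,"yaw":0},
  {"tx":0.025,"ty":0.0227,"tz":0.001,"yaw":0},
  {"tx":0.015,"ty":0,"tz":0,"yaw":0.125},
  {"tx":0.015,"ty":0,"tz":0,"yaw":0.125},
  {"tx":0.015,"ty":0,"tz":0,"yaw":0.125},
  {"tx":0.015,"ty":0,"tz":0,"yaw":0.125},
  {"tx":0.015,"ty":0,"tz":0,"yaw":0},
  {"tx":0,"ty":0,"tz":0,"yaw":0},
  {"tx":0,"ty":0,"tz":0,"yaw":0},
], gripper=0.07)

```text
time_s: 3.15
eef_pos: [0.618, 0.02, 0.1108]
tool_rot: [0.428, 0.563, 0.428, -0.563]
ft_force: [0.3, -0.1, 0.2]
gripper_width: 0.747
```

```bash
python3 - <<'E'
from h import *
plan([.618,.0215,.064],1.30)
E
```

```text
t 3.15 pos [0.618  0.02   0.1108] down [ 0. -0. -1.] jaw -1.842 shift t [ 0.0468 -0.0004 -0.0014] yaw -0.0 q6 1.815
```

Emit:
send_rows([
  {"tx":0.015,"ty":0,"tz":-0.0014,"yaw":0},
  {"tx":0.015,"ty":0,"tz":0,"yaw":0},
  {"tx":0.01,"ty":0,"tz":0,"yaw":0},
  {"tx":0.007,"ty":0,"tz":0,"yaw":0},
  {"tx":0,"ty":0,"tz":0,"yaw":0},
])

```text
time_s: 3.65
eef_pos: [0.6179, 0.0219, 0.0621]
tool_rot: [-0.427, -0.563, -0.428, 0.564]
ft_force: [0.2, -0.2, -0.4]
gripper_width: 0.742
```

Emit:
send_rows([
  {"tx":0,"ty":0,"tz":0,"yaw":0},
  {"tx":0,"ty":0,"tz":0,"yaw":0},
  {"tx":0,"ty":0,"tz":0,"yaw":0},
  {"tx":0,"ty":0,"tz":0,"yaw":0},
  {"tx":0,"ty":0,"tz":0,"yaw":0},
  {"tx":0,"ty":0,"tz":0,"yaw":0},
  {"tx":0,"ty":0,"tz":0,"yaw":0},
], gripper=0.015)

```text
time_s: 4.35
eef_pos: [0.6184, 0.0218, 0.0635]
tool_rot: [0.427, 0.563, 0.427, -0.563]
ft_force: [0.2, 0.2, 0.4]
gripper_width: 0.253
```

Emit:
send_rows([
  {"tx":-0.02,"ty":0,"tz":0,"yaw":0},
  {"tx":-0.03,"ty":0,"tz":0,"yaw":0},
  {"tx":-0.03,"ty":0,"tz":0,"yaw":0},
  {"tx":-0.03,"ty":0,"tz":0.01,"yaw":0},
  {"tx":-0.01,"ty":-0.0093,"tz":0.039,"yaw":0},
  {"tx":0,"ty":-0.0093,"tz":0.039,"yaw":0},
  {"tx":0,"ty":-0.0093,"tz":0.039,"yaw":0},
  {"tx":0,"ty":-0.0093,"tz":0.039,"yaw":0},
  {"tx":0,"ty":-0.0093,"tz":0.039,"yaw":0},
  {"tx":0,"ty":-0.0093,"tz":0.039,"yaw":0},
  {"tx":0,"ty":-0.0093,"tz":0.039,"yaw":0},
  {"tx":0,"ty":-0.0093,"tz":0.039,"yaw":0},
  {"tx":0,"ty":-0.0093,"tz":0.039,"yaw":0},
  {"tx":0,"ty":-0.0093,"tz":0.028,"yaw":0},
  {"tx":0,"ty":0,"tz":0,"yaw":0},
  {"tx":0,"ty":0,"tz":0,"yaw":0},
])

```text
time_s: 5.95
eef_pos: [0.4237, -0.3277, 0.1834]
tool_rot: [0.427, 0.564, 0.427, -0.564]
ft_force: [0.4, 0.3, -1.0]
gripper_width: 0.253
```

```bash
python3 - <<'E'
from m import *
plan([.424,-.328,.024])
c=cap('top','t2.png')
w=cap('wrist'); cv2.imwrite('pics/t2c.png',np.hstack([c['bgr'][180:340,380:580].repeat(3,0).repeat(3,1)[:480,:400],w['bgr'][:,120:520]]))
E
```

```text
t 5.95 pos [ 0.4237 -0.3277  0.1834] down [-0.  0. -1.] jaw -1.845 shift t [0.1594 0.0003 0.0003] yaw 0 q6 1.118
```

View pics/t2c.png

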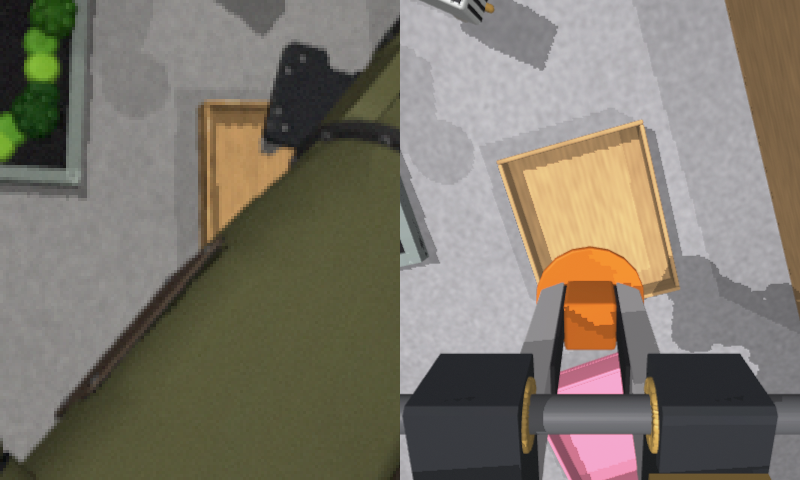

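The cover hangs in the fingers over the tray, with the tray's far corners at about (498,162) and (641,122) in the right-hand crop. That agrees with the first estimate, so I'll lower it.

Emit:
send_rows([
  {"tx":0.03,"ty":0,"tz":0,"yaw":0},
  {"tx":0.035,"ty":0,"tz":0,"yaw":0},
  {"tx":0.035,"ty":0,"tz":0,"yaw":0},
  {"tx":0.03,"ty":0,"tz":0,"yaw":0},
  {"tx":0.015,"ty":0,"tz":0,"yaw":0},
  {"tx":0.01,"ty":0,"tz":0,"yaw":0},
  {"tx":0.005,"ty":0,"tz":0,"yaw":0},
  {"tx":0,"ty":0,"tz":0,"yaw":0},
  {"tx":0,"ty":0,"tz":0,"yaw":0},
])

```text
time_s: 6.95
eef_pos: [0.4244, -0.3278, 0.0243]
tool_rot: [0.428, 0.563, 0.427, -0.563]
ft_force: [-0.1, -0.4, 0.3]
gripper_width: 0.253
```

Emit:
send_rows([
  {"tx":0.002,"ty":0,"tz":0,"yaw":0},
  {"tx":0,"ty":0,"tz":0,"yaw":0},
])

```text
time_s: 7.15
eef_pos: [0.424, -0.3277, 0.0217]
tool_rot: [0.427, 0.563, 0.427, -0.563]
ft_force: [0.8, 0.3, -0.7]
gripper_width: 0.254
```

Emit:
send_rows([
  {"tx":0,"ty":0,"tz":0,"yaw":0},
  {"tx":0,"ty":0,"tz":0,"yaw":0},
  {"tx":0,"ty":0,"tz":0,"yaw":0},
  {"tx":0,"ty":0,"tz":0,"yaw":0},
  {"tx":0,"ty":0,"tz":0,"yaw":0},
  {"tx":-0.015,"ty":0,"tz":0,"yaw":0},
  {"tx":-0.03,"ty":0,"tz":0,"yaw":0},
  {"tx":-0.04,"ty":0,"tz":0,"yaw":0},
  {"tx":-0.045,"ty":0,"tz":0,"yaw":0},
  {"tx":-0.045,"ty":0,"tz":0,"yaw":0},
  {"tx":-0.04,"ty":0,"tz":0,"yaw":0},
  {"tx":-0.03,"ty":0,"tz":0,"yaw":0},
  {"tx":0,"ty":0,"tz":0,"yaw":0},
], gripper=0.05)

```text
time_s: 8.45
eef_pos: [0.4247, -0.3284, 0.2708]
tool_rot: [0.43, 0.564, 0.425, -0.563]
ft_force: [-0.1, 0.1, 0.5]
gripper_width: 0.533
```

```bash
python3 - <<'E'
from m import *
w=cap('wrist','w3.png')
B=sorted(blobs(w,(150,100,500,400),(3,150,80),(16,255,255),100),key=lambda b:-b[1])
for b in B[:3]: print(b[:2],ray(w,*b[0],.032))
plan([.6365-.08,.2605,.26],-0.66)
E
```

```text
(array([308.72775145, 210.78988942]), np.int32(1899)) [ 0.42636072 -0.32882542  0.032     ]
t 8.5 pos [ 0.4242 -0.3279  0.268 ] down [ 0.002 -0.002 -1.   ] jaw -1.844 shift t [ 0.007  -0.0314 -0.6023] yaw -1.184 q6 1.118
```

Emit:
send_rows([
  {"tx":0,"ty":0.001,"tz":-0.025,"yaw":0},
  {"tx":-0.001,"ty":0.001,"tz":-0.04,"yaw":0},
  {"tx":-0.001,"ty":0.001,"tz":-0.04,"yaw":0},
  {"tx":-0.001,"ty":0.001,"tz":-0.04,"yaw":0},
  {"tx":-0.001,"ty":0.001,"tz":-0.04,"yaw":0},
  {"tx":-0.001,"ty":0.001,"tz":-0.04,"yaw":0},
  {"tx":-0.001,"ty":0.001,"tz":-0.04,"yaw":0},
  {"tx":-0.001,"ty":0.001,"tz":-0.04,"yaw":0},
  {"tx":-0.001,"ty":0.001,"tz":-0.04,"yaw":0},
  {"tx":-0.001,"ty":0.001,"tz":-0.04,"yaw":0},
  {"tx":-0.001,"ty":0.001,"tz":-0.04,"yaw":0},
  {"tx":-0.001,"ty":0.001,"tz":-0.04,"yaw":0},
  {"tx":-0.001,"ty":0.001,"tz":-0.04,"yaw":0},
  {"tx":-0.001,"ty":0,"tz":-0.04,"yaw":0},
], gripper=0.06)

```text
time_s: 9.9
eef_pos: [0.5834, 0.1952, 0.2776]
tool_rot: [-0.427, -0.563, -0.428, 0.564]
ft_force: [0.1, -0.2, -0.1]
gripper_width: 0.636
```

Emit:
send_rows([
  {"tx":0,"ty":0,"tz":0,"yaw":-0.104},
  {"tx":0,"ty":0,"tz":0,"yaw":-0.135},
  {"tx":0,"ty":0,"tz":0,"yaw":-0.135},
  {"tx":0,"ty":0,"tz":0,"yaw":-0.135},
  {"tx":0,"ty":0,"tz":0,"yaw":-0.135},
  {"tx":0,"ty":0,"tz":0,"yaw":-0.135},
  {"tx":0,"ty":0,"tz":0,"yaw":-0.135},
  {"tx":0,"ty":0,"tz":0,"yaw":-0.135},
  {"tx":0,"ty":0,"tz":0,"yaw":-0.135},
  {"tx":0,"ty":0,"tz":0,"yaw":0},
  {"tx":0,"ty":0,"tz":0,"yaw":0},
])

```text
time_s: 11.0
eef_pos: [0.5833, 0.1936, 0.2784]
tool_rot: [0.668, 0.23, 0.669, -0.231]
ft_force: [1.2, 0.2, 0.4]
gripper_width: 0.639
```

```bash
python3 - <<'E'
from m import *
c=cap('wrist','w4.png');pickle.dump({k:c[k] for k in('R','t','mtx','bgr')},open('w4.pkl','wb'))
u,v=proj(c,[.6365,.2605,.078]);print(u,v)
plan([.6365,.2605,.06],-.66)
x0,y0=int(u)-60,max(0,int(v)-60);print(x0,y0)
cv2.imwrite('pics/w4c.png',cv2.resize(c['bgr'][y0:y0+120,x0:x0+120],None,fx=5,fy=5,interpolation=2))
E
```

```text
309.0712490032865 129.7309285422496
t 11.05 pos [0.5833 0.1936 0.2786] down [-0.001 -0.    -1.   ] jaw -0.664 shift t [0.2185 0.0857 0.0008] yaw -0.0038 q6 0.925
249 69
```

View pics/w4c.png

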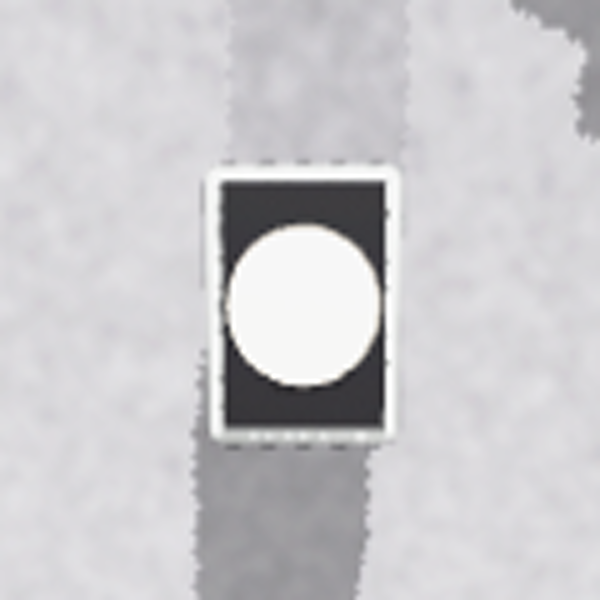

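Emit:
send_rows([
  {"tx":0.015,"ty":0.02,"tz":0.0008,"yaw":0},
  {"tx":0.03,"ty":0.03,"tz":0,"yaw":0},
  {"tx":0.03,"ty":0.02,"tz":0,"yaw":0},
  {"tx":0.035,"ty":0.0157,"tz":0,"yaw":0},
  {"tx":0.035,"ty":0,"tz":0,"yaw":0},
  {"tx":0.03,"ty":0,"tz":0,"yaw":0},
  {"tx":0.03,"ty":0,"tz":0,"yaw":0},
  {"tx":0.02,"ty":0,"tz":0,"yaw":0},
  {"tx":0.0135,"ty":0,"tz":0,"yaw":0},
  {"tx":0,"ty":0,"tz":0,"yaw":0},
  {"tx":0,"ty":0,"tz":0,"yaw":0},
])

```text
time_s: 12.15
eef_pos: [0.637, 0.261, 0.0418]
tool_rot: [0.669, 0.23, 0.669, -0.229]
ft_force: [0.2, 1.1, 1.0]
gripper_width: 0.641
```

Emit:
send_rows([
  {"tx":0,"ty":0,"tz":0,"yaw":0},
  {"tx":0,"ty":0,"tz":0,"yaw":0},
  {"tx":0,"ty":0,"tz":0,"yaw":0},
  {"tx":0,"ty":0,"tz":0,"yaw":0},
  {"tx":0,"ty":0,"tz":0,"yaw":0},
  {"tx":0,"ty":0,"tz":0,"yaw":0},
], gripper=0.03)

```text
time_s: 12.75
eef_pos: [0.6369, 0.261, 0.0416]
tool_rot: [0.669, 0.229, 0.669, -0.229]
ft_force: [-1.3, -0.5, 5.4]
gripper_width: 0.407
```

```bash
python3 - <<'E'
from h import *
plan([.618,.0215,.15],1.073)
E
```

```text
t 12.75 pos [0.6369 0.261  0.0416] down [ 0.001  0.    -1.   ] jaw -0.66 shift t [-0.1085 -0.2007  0.132 ] yaw 1.4085 q6 0.996
```

Emit:
send_rows([
  {"tx":-0.01,"ty":0,"tz":0,"yaw":0},
  {"tx":-0.025,"ty":0,"tz":0,"yaw":0},
  {"tx":-0.03,"ty":0,"tz":0,"yaw":0},
  {"tx":-0.03,"ty":0,"tz":0,"yaw":0},
  {"tx":-0.0235,"ty":-0.0107,"tz":0.007,"yaw":0},
  {"tx":0,"ty":-0.025,"tz":0.0165,"yaw":0},
  {"tx":0,"ty":-0.03,"tz":0.02,"yaw":0},
  {"tx":0,"ty":-0.03,"tz":0.02,"yaw":0},
  {"tx":0,"ty":-0.03,"tz":0.02,"yaw":0},
  {"tx":0,"ty":-0.03,"tz":0.02,"yaw":0},
  {"tx":0,"ty":-0.025,"tz":0.0165,"yaw":0},
  {"tx":0,"ty":-0.02,"tz":0.012,"yaw":0},
  {"tx":0,"ty":0,"tz":0,"yaw":0},
])

```text
time_s: 14.05
eef_pos: [0.6175, 0.0187, 0.1597]
tool_rot: [0.669, 0.23, 0.669, -0.23]
ft_force: [-0.2, 0.4, -1.8]
gripper_width: 0.407
```

Emit:
send_rows([
  {"tx":0,"ty":0,"tz":0,"yaw":-0.053},
  {"tx":0,"ty":0,"tz":0,"yaw":-0.14},
  {"tx":0,"ty":0,"tz":0,"yaw":-0.14},
  {"tx":0,"ty":0,"tz":0,"yaw":-0.14},
  {"tx":0,"ty":0,"tz":0,"yaw":-0.14},
  {"tx":0,"ty":0,"tz":0,"yaw":-0.14},
  {"tx":0,"ty":0,"tz":0,"yaw":-0.14},
  {"tx":0,"ty":0,"tz":0,"yaw":-0.14},
  {"tx":0,"ty":0,"tz":0,"yaw":-0.14},
  {"tx":0,"ty":0,"tz":0,"yaw":-0.14},
  {"tx":0,"ty":0,"tz":0,"yaw":-0.14},
  {"tx":0,"ty":0,"tz":0,"yaw":-0.14},
  {"tx":0,"ty":0,"tz":0,"yaw":-0.14},
  {"tx":0,"ty":0,"tz":0,"yaw":0},
  {"tx":0,"ty":0,"tz":0,"yaw":0},
])

```text
time_s: 15.55
eef_pos: [0.6178, 0.0219, 0.1595]
tool_rot: [0.608, -0.36, 0.608, 0.36]
ft_force: [0.2, -0.2, -1.1]
gripper_width: 0.404
```

```bash
python3 - <<'E'
from m import *
plan([.618,.0215,.11],1.073)
c=cap('wrist','w5.png');pickle.dump({k:c[k] for k in('R','t','mtx','bgr')},open('w5.pkl','wb'))
for X in([.6178,.0216,.016],[.6178,.0216,.054]): print(proj(c,X))
E
```

```text
t 15.55 pos [0.6178 0.0219 0.1595] down [-0.  0. -1.] jaw 1.069 shift t [ 0.0495 -0.0004 -0.0003] yaw -0.0038 q6 -1.093
[309.50136292 228.9983314 ]
[309.49147016 240.72971716]
```

View pics/w5.png

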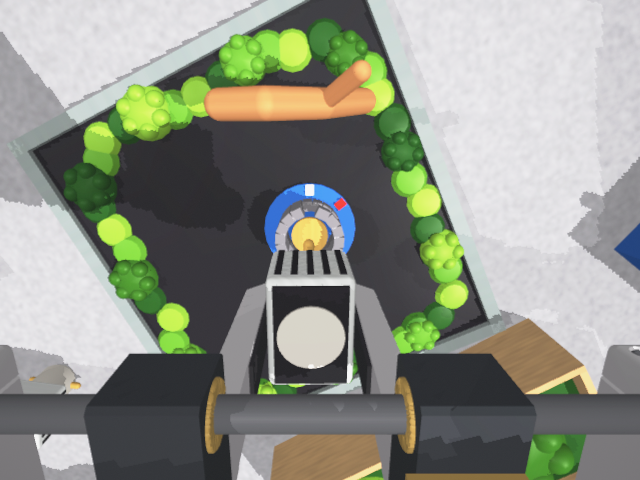

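The wrist view shows the front white mark at (309,190), the brass plunger at (309,234) and the lamp's front lug at (309,246), all in one column. Next I'll check the lamp's axis numerically.

```bash
python3 - <<'E'
from m import *
c=pickle.load(open('w5.pkl','rb'))
L=max(blobs(c,(270,300,350,372),(0,0,170),(179,60,255),50),key=lambda b:b[1]);h=cv2.convexHull(L[2].astype(np.int32));e=cv2.fitEllipse(h);print('lens',e,ray(c,*e[0],.196).round(4))
fl=np.vstack([b[2] for b in blobs(c,(255,175,365,262),(105,110,60),(125,255,255),20)]);
p=fl[fl[:,1]<225];print('flange cols',p[:,0].min(),p[:,0].max(),p[:,1].min())
for b in blobs(c,(295,180,325,200),(0,0,190),(179,60,255),10): print('white',b[:2],ray(c,*b[0],.016).round(4))
for b in blobs(c,(285,210,335,262),(15,100,80),(30,255,255),20): print('brass',b[:2],ray(c,*b[0],.04).round(4))
E
```

```text
lens ((310.3145751953125, 337.28466796875), (61.27714157104492, 67.91654205322266), 87.52384185791016) [0.6202 0.0207 0.196 ]
flange cols 264 354 183
white (array([309.02912621, 189.55339806]), np.int32(103)) [0.5872 0.0379 0.016 ]
brass (array([309.09979839, 234.33870968]), np.int32(992)) [0.6163 0.022  0.04  ]
```

```bash
python3 - <<'E'
from m import *
c=pickle.load(open('w5.pkl','rb'))
p=np.array([.6178,.0219]);y=np.array([np.cos(2.64),np.sin(2.64)])
for n,o,z in(('lens',0,.196),('lugtip',.025,.130),('head front top',.026,.194),('head back top',-.026,.194),('head front bottom',.026,.152)):
    print(n,proj(c,[*(p+o*y),z]).round(1))
s=cap('side');t=cap('top')
for nm,k in(('side',s),('top',t)):
    u=proj(k,[*p,.196]);print(nm,u.round(1))
    x0,y0=(u-[30,20]).astype(int)
    if min(x0,y0)>=0: 
        for b in blobs(k,(x0,y0,x0+60,y0+60),(0,0,170),(179,60,255),8): print(b[0].round(1),b[1],b[2].min(0),b[2].max(0))
A=s['bgr'][180:290,215:315];cv2.imwrite('pics/s5.png',np.hstack([cv2.resize(A,None,fx=4,fy=4,interpolation=2),cv2.resize(c['bgr'][225:335,260:350],None,fx=4,fy=4,interpolation=2)]))
E
```

```text
lens [310.  331.6]
lugtip [309.9 234.5]
head front top [310.1 272.2]
head back top [310.  381.3]
head front bottom [310.  243.6]
side [255.9 209.3]
[254.4 214.1] 1922 [225 189] [284 238]
[254.9 200.1] 39 [252 196] [257 206]
[256.4 209.6] 19 [254 208] [259 211]
top [334.9 146.3]
```

View pics/s5.png

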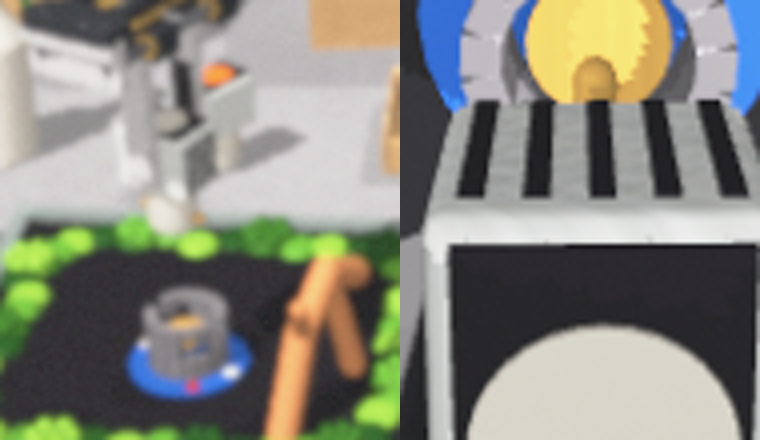

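All the lamp's edges sit about 5 px low in the image. Relative to the holder that is roughly 1.5 mm along the slots, with no tilt. I'll correct by about 1 mm and descend while watching the force.

Emit:
send_rows([
  {"tx":0.01,"ty":0.001,"tz":-0.0005,"yaw":-0.004},
  {"tx":0.02,"ty":0,"tz":0,"yaw":0},
  {"tx":0.015,"ty":0,"tz":0,"yaw":0},
  {"tx":0.01,"ty":0,"tz":0,"yaw":0},
  {"tx":0.005,"ty":0,"tz":0,"yaw":0},
  {"tx":0.004,"ty":0,"tz":0,"yaw":0},
  {"tx":0.003,"ty":0,"tz":0,"yaw":0},
  {"tx":0,"ty":0,"tz":0,"yaw":0},
])

```text
time_s: 16.5
eef_pos: [0.6168, 0.0214, 0.0925]
tool_rot: [0.607, -0.363, 0.607, 0.363]
ft_force: [1.0, 0.4, -2.0]
gripper_width: 0.403
```

Emit:
send_rows([
  {"tx":0.003,"ty":0,"tz":0,"yaw":0},
  {"tx":0.003,"ty":0,"tz":0,"yaw":0},
  {"tx":0.003,"ty":0,"tz":0,"yaw":0},
  {"tx":0,"ty":0,"tz":0,"yaw":0},
  {"tx":0,"ty":0,"tz":0,"yaw":0},
])

```text
time_s: 17.0
eef_pos: [0.6166, 0.0215, 0.0832]
tool_rot: [0.607, -0.363, 0.607, 0.363]
ft_force: [0.1, 2.5, -3.3]
gripper_width: 0.404
```

Emit:
send_rows([
  {"tx":0.003,"ty":0,"tz":0,"yaw":0},
  {"tx":0.003,"ty":0,"tz":0,"yaw":0},
  {"tx":0.002,"ty":0,"tz":0,"yaw":0},
  {"tx":0,"ty":0,"tz":0,"yaw":0},
  {"tx":0,"ty":0,"tz":0,"yaw":0},
])

```text
time_s: 17.5
eef_pos: [0.6168, 0.0215, 0.0755]
tool_rot: [0.607, -0.363, 0.607, 0.363]
ft_force: [-0.8, 2.8, 1.5]
gripper_width: 0.405
```

```bash
python3 - <<'E'
from h import *
s=status.get_state();print(s['ft_force'].round(2),s['moment'].round(3))
plan([.6172,.0217,.0655],1.073)
E
```

```text
[-0.82  2.84  1.52] [ 0.812 -0.025  0.005]
t 17.5 pos [0.6168 0.0215 0.0755] down [ 0.  0. -1.] jaw 1.077 shift t [ 0.01   -0.0002  0.0004] yaw 0.004 q6 -1.102
```

Emit:
send_rows([
  {"tx":0.003,"ty":0.0004,"tz":0.0006,"yaw":0.004},
  {"tx":0.003,"ty":0,"tz":0,"yaw":0},
  {"tx":0.002,"ty":0,"tz":0,"yaw":0},
  {"tx":0.002,"ty":0,"tz":0,"yaw":0},
  {"tx":0,"ty":0,"tz":0,"yaw":0},
  {"tx":0,"ty":0,"tz":0,"yaw":0},
  {"tx":0,"ty":0,"tz":0,"yaw":0},
])

```text
time_s: 18.2
eef_pos: [0.6169, 0.0217, 0.0659]
tool_rot: [0.608, -0.362, 0.608, 0.361]
ft_force: [-2.2, -0.2, 6.5]
gripper_width: 0.404
```

Emit:
send_rows([
  {"tx":0,"ty":0,"tz":0,"yaw":0.073},
  {"tx":0,"ty":0,"tz":0,"yaw":0.1},
  {"tx":0,"ty":0,"tz":0,"yaw":0.1},
  {"tx":0,"ty":0,"tz":0,"yaw":0.1},
  {"tx":0,"ty":0,"tz":0,"yaw":0},
])

```text
time_s: 18.7
eef_pos: [0.6173, 0.0219, 0.0662]
tool_rot: [0.665, -0.242, 0.664, 0.241]
ft_force: [-1.2, 0.4, 6.1]
gripper_width: 0.401
```

```bash
python3 - <<'E'
from h import *
s=status.get_state();print(s['ft_force'].round(2),s['moment'].round(3))
plan([.6172,.0217,.0655],0.2)
E
```

```text
[-1.22  0.43  6.05] [ 0.316 -0.02  -0.039]
t 18.7 pos [0.6173 0.0219 0.0662] down [ 0.002 -0.    -1.   ] jaw 0.696 shift t [ 0.0007 -0.0001 -0.0002] yaw 0.4961 q6 -0.72
```

Free turning at low moment, so I'll complete the twist.

Emit:
send_rows([
  {"tx":0,"ty":0,"tz":0,"yaw":0.1},
  {"tx":0,"ty":0,"tz":0,"yaw":0.1},
  {"tx":0,"ty":0,"tz":0,"yaw":0.1},
  {"tx":0,"ty":0,"tz":0,"yaw":0.1},
  {"tx":0,"ty":0,"tz":0,"yaw":0.096},
  {"tx":0,"ty":0,"tz":0,"yaw":0},
  {"tx":0,"ty":0,"tz":0,"yaw":0},
])

```text
time_s: 19.4
eef_pos: [0.6174, 0.0218, 0.0663]
tool_rot: [0.704, -0.072, 0.703, 0.072]
ft_force: [-0.7, 0.7, 7.1]
gripper_width: 0.403
```

```bash
python3 - <<'E'
from h import *
s=status.get_state();print(s['ft_force'].round(2),s['moment'].round(3))
plan([.6172,.0217,.074],0.2)
E
```

```text
[-0.74  0.66  7.09] [ 0.185 -0.108  0.006]
t 19.4 pos [0.6174 0.0218 0.0663] down [ 0.002 -0.001 -1.   ] jaw 0.204 shift t [-0.0077 -0.0001 -0.0002] yaw 0.0036 q6 -0.227
```

Emit:
send_rows([
  {"tx":-0.003,"ty":0,"tz":0,"yaw":0.004},
  {"tx":-0.003,"ty":0,"tz":0,"yaw":0},
  {"tx":-0.0015,"ty":0,"tz":0,"yaw":0},
  {"tx":0,"ty":0,"tz":0,"yaw":0},
  {"tx":0,"ty":0,"tz":0,"yaw":0},
])

```text
time_s: 19.9
eef_pos: [0.6171, 0.0219, 0.0732]
tool_rot: [0.704, -0.071, 0.703, 0.07]
ft_force: [3.3, -0.5, 3.9]
gripper_width: 0.402
```

Emit:
send_rows([
  {"tx":0,"ty":0,"tz":0,"yaw":0},
  {"tx":0,"ty":0,"tz":0,"yaw":0},
  {"tx":0,"ty":0,"tz":0,"yaw":0},
  {"tx":0,"ty":0,"tz":0,"yaw":0},
  {"tx":0,"ty":0,"tz":0,"yaw":0},
], gripper=0.06)

```text
time_s: 20.4
eef_pos: [0.6165, 0.0221, 0.0728]
tool_rot: [0.703, -0.071, 0.704, 0.071]
ft_force: [1.1, -0.3, -0.5]
gripper_width: 0.638
```

Emit:
send_rows([
  {"tx":-0.015,"ty":0,"tz":0,"yaw":0},
  {"tx":-0.03,"ty":0,"tz":0,"yaw":0},
  {"tx":-0.04,"ty":0,"tz":0,"yaw":0},
  {"tx":-0.04,"ty":0,"tz":0,"yaw":0},
  {"tx":-0.04,"ty":-0.03,"tz":0,"yaw":0},
  {"tx":-0.03,"ty":-0.03,"tz":0,"yaw":0},
  {"tx":0,"ty":-0.025,"tz":0,"yaw":0},
  {"tx":0,"ty":0,"tz":0,"yaw":0},
  {"tx":0,"ty":0,"tz":0,"yaw":0},
])

```text
time_s: 21.3
eef_pos: [0.6333, -0.0612, 0.2683]
tool_rot: [0.704, -0.07, 0.704, 0.07]
ft_force: [0.4, -0.3, 0.2]
gripper_width: 0.64
```

```bash
python3 - <<'E'
from m import *
c=cap('wrist','w6.png');pickle.dump({k:c[k] for k in('R','t','mtx','bgr')},open('w6.pkl','wb'))
plan([.6172,.0217,.074],0.2)
u,v=proj(c,[.6175,.0217,.1105]);print(u,v)
x0,y0=int(u)-70,max(0,int(v)-70);print(x0,y0)
b=blobs(c,(int(u)-25,int(v)-25,int(u)+25,int(v)+25),(0,0,190),(179,60,255),50)
for k in b: print(k[0],k[1],ray(c,*k[0],.1105).round(4))
s=cap('side')
cv2.imwrite('pics/w6c.png',np.hstack([cv2.resize(c['bgr'][y0:y0+140,x0:x0+140],(480,480),interpolation=2),cv2.resize(s['bgr'][205:290,230:285],(310,480),interpolation=2)]))
E
```

```text
t 21.35 pos [ 0.6332 -0.0605  0.268 ] down [-0.  0. -1.] jaw 0.2 shift t [0.1941 0.0837 0.0007] yaw 0.0001 q6 -0.353
309.5506453515996 129.5072849865423
239 59
[288.71978022 123.74725275] 182 [0.5992 0.0228 0.1105]
[330.57971014 129.03381643] 207 [0.635  0.0256 0.1105]
[309.94832827 131.45694022] 987 [0.6182 0.0202 0.1105]
```

View pics/w6c.png

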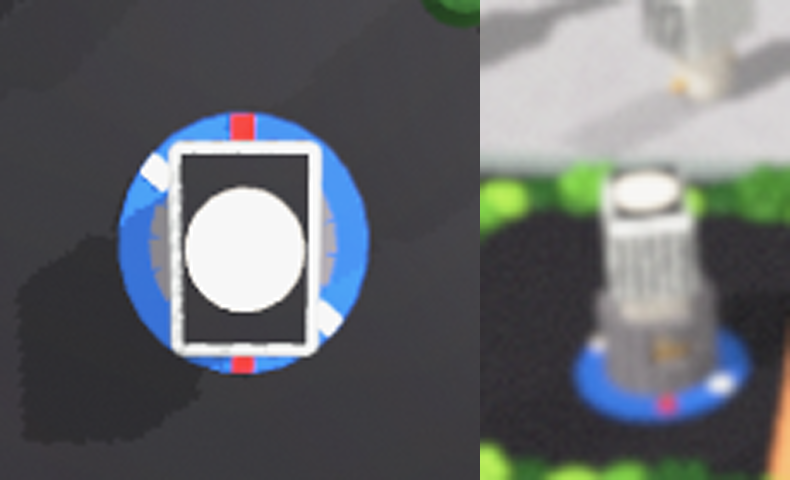

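The crop shows the lamp's long axis lying on both red bars at (243,127) and (243,363), with the lens centred at (245,250) and upright in the side view. The last measurements are its height by two-view triangulation and the cover's place.

```bash
python3 - <<'E'
from m import *
c=cap('wrist');s=cap('side');t=cap('top')
def lens(k,X,r):
    u=proj(k,X).astype(int)
    return min(blobs(k,(u[0]-r,u[1]-r,u[0]+r,u[1]+r),(0,0,190),(179,60,255),15),key=lambda b:np.linalg.norm(b[0]-u))[:2]
X=[.6175,.0217,.1105]
a,b=lens(c,X,30)[0],lens(s,X,8)[0]
P=[k['mtx']@np.c_[k['R'],k['t']] for k in(c,s)]
Y=cv2.triangulatePoints(*P,a.reshape(2,1),b.reshape(2,1)).ravel();print(a,b,(Y[:3]/Y[3]).round(4),'expected lens z .110-.111')
for k in sorted(blobs(t,(440,205,510,285),(3,180,80),(12,255,255),20),key=lambda b:-b[1])[:2]: print('cover top',k[:2],ray(t,*k[0],.032).round(4))
st=status.get_state();print(st['time_s'],st['ft_force'].round(1))
E
```

```text
[309.89409369 132.53462322] [258.15454545 240.16363636] [0.619  0.0204 0.1046] expected lens z .110-.111
cover top (array([472.33554817, 246.09966777]), np.int32(301)) [ 0.4205 -0.3231  0.032 ]
21.55 [0.1 0.5 0.1]
```

```bash
python3 - <<'E'
from m import *
def plate(c,X):  # black plate with lens: size of enclosing quad
    u=proj(c,X).astype(int);roi=(u[0]-40,u[1]-45,u[0]+40,u[1]+45)
    B=[b for b in blobs(c,roi,(0,0,190),(179,60,255),300) if np.linalg.norm(b[0]-u)<12]
    L=min(B,key=lambda b:np.linalg.norm(b[0]-u));return np.sqrt(L[1]),L[0]
a=pickle.load(open('w4.pkl','rb'));b=pickle.load(open('w6.pkl','rb'))
r={}
for n,c,X in(('w4',a,[.6367,.2607,.078]),('w6',b,[.6175,.0217,.1105])):
    s,p=plate(c,X);d=(c['R']@np.array(X)+c['t'])[2];r[n]=(s,d);print(n,s,p,'depth',d)
d6=r['w4'][0]*r['w4'][1]/r['w6'][0]
print('depth6 by size',d6,'z ~',.1105-(d6-r['w6'][1])*abs(b['R'][2,2]))
# side bias at start
s=pickle.load(open('side0.pkl','rb'));u=proj(s,[.6365,.2605,.078]);print('side0 exp',u)
for k in blobs(s,(int(u[0])-8,int(u[1])-8,int(u[0])+8,int(u[1])+8),(0,0,190),(179,60,255),10): print(k[:2])
s=cap('side');
for z in(.1025,.1105):print(z,proj(s,[.6175,.0217,z]))
E
```

```text
w4 27.748873851023216 [309.22207792 129.64805195] depth 0.36361907611665645
w6 28.178005607210743 [310.93702771 129.1511335 ] depth 0.32301210455154167
depth6 by size 0.35808140624419055 z ~ 0.07683677639520223
side0 exp [236.89855091 303.72426517]
(array([237.72222222, 304.74074074]), np.int32(108))
0.1025 [258.84891579 241.11560346]
0.1105 [258.61682805 238.47328907]
```

```bash
python3 -c "
from h import *
print(manip.hand_in())"
```

```text
the job is handed in; nothing more can be done
None
```

I took the dust cover off and stood it in the card tray. I then fitted the white-lensed lamp into the holder: pushed down, turned 0.87 rad clockwise, let up and released. I handed the job in at about 21.7 s of the 67 s limit; it reports no verdict.

**Final checks:**
- **Alignment:** the lamp's long axis lies on both red marks in the wrist view. Its axis is within about 2 mm of the holder's, and it looks upright.
- **Push and spring:** I pressed to about 12.3 mm above the holder's origin, inside the 14.5 mm limit. The push force rose by roughly 8 N, as the spring should give, and dropped as I let the lamp up.
- **Cover:** the top camera puts it about 4–5 mm from the tray centre, well within bounds. The gripper is clear and nothing presses on the arm.

**Seated height, where the measurements disagreed:**

| Measurement | Lens height |
|---|---|
| Expected if locked | 110–111 mm |
| Expected if still pressed down | about 102.5 mm |
| Two-view triangulation | 104.6 mm |
| Side view, corrected for its 1-pixel error at the start | about 108.5 mm |
| Size of the lens in the wrist view | about 112 mm |

- One script's size-based figure, 77 mm, was wrong because it measured the lamp's frame instead of the lens. I recalculated the 112 mm by hand from the earlier lens area.
- I judged the lamp locked from the last two rows and the spring force. The triangulated value, taken alone, does not confirm it.

I didn't re-measure the amber lamp or the other things at the end; the arm was not steered near them.

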